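# Put the seasonings back on their own coasters

### The job

The four seasonings beside the hob have been put back on one another's places. Stand each one upright where it belongs: the salt shaker down in the recess of the small wooden coaster, the pepper mill in that of the medium coaster, the oil cruet in that of the large coaster, and the honey jar in the middle of the white saucer. Every place is taken to begin with, so stand something aside on free worktop as you go; set things down rather than drop them, tip nothing over, and leave the drinking glass and the garlic where they are.

Things in the scene. Friction and masses are not known exactly. Their poses are not given: they have to be found in the camera images.
- salt_shaker: Salt shaker: clear round body 44 mm across up to 74 mm height, narrower pale cap 34 mm across above, 90 mm tall in all, 0.1 kg. Grip across the body about 55 mm above its base. Origin: centre of its underside. At the start it stands in the recess of the medium or of the large coaster.
- pepper_mill: Turned wooden pepper mill, round: foot 58 mm across, the head (123 to 159 mm above its base) about 49 mm across, small knob on top, 170 mm tall, 0.18 kg; the head does not turn. Grip across the head about 140 mm above its base. Origin: centre of its underside. At the start it stands on the saucer.
- oil_cruet: Dark grey stoneware oil cruet, round, cone-shaped: foot 72 mm across (76 just above it), straight neck 27 mm across at 98 to 124 mm above its base, lip 30 mm across, cork and bent steel pourer up to 160 mm, 0.38 kg. Grip the neck about 110 mm above its base. Origin: centre of its underside. At the start it is perched on the rim of the small coaster, too big for its recess.
- honey_jar: Honey jar, glass with a red lid, round: body 60 mm across, lid 65 mm across from 88 to 100 mm height, 100 mm tall, 0.44 kg. Grip it by the lid, about 92 mm above its base. Origin: centre of its underside. At the start it stands in the recess of the large or of the medium coaster, whichever the salt shaker is not in.
- coaster_small: Small round turned-wood coaster, a shallow dish fixed to the worktop: 94 mm across outside, 12 mm high to the top of its flat rim, with a round recess 58 mm across whose floor is 5 mm above the worktop; the salt shaker belongs down in this recess. Origin: centre of its underside.
- coaster_medium: Medium round turned-wood coaster, a shallow dish fixed to the worktop: 112 mm across outside, 12 mm high to the top of its flat rim, with a round recess 74 mm across whose floor is 5 mm above the worktop; the pepper mill belongs down in this recess. Origin: centre of its underside.
- coaster_large: Large round turned-wood coaster, a shallow dish fixed to the worktop: 132 mm across outside, 12 mm high to the top of its flat rim, with a round recess 90 mm across whose floor is 5 mm above the worktop; the oil cruet belongs down in this recess. Origin: centre of its underside.
- saucer: White china saucer, 130 mm across and 19 mm high at its rim, fixed to the worktop; its flat middle, on which things stand, is 10 mm above the worktop and 84 mm across inside the rising rim. The honey jar belongs in its middle. Origin: centre of its underside.
- tumbler: Bystander: clear empty drinking glass, 81 mm across, 93 mm tall. Origin: centre of its underside. Leave it alone. Wall cupboards hang 0.58 m above the worktop beyond x = 0.73 m (y over 0.12), x = 0.59 m (y under 0.12) and x = 0.43 m (y under -0.42).
- garlic: Bystander: garlic bulb, 54 mm across, 53 mm tall. Origin: centre of its underside. Leave it alone. Only the ten listed things stand on the worktop between x = 0.38 and 0.67 m, y = -0.34 and 0.48 m; the gaps there are flat, free worktop at z = 0.
There are look-alikes about, which are no part of the job. There is more than one size of the pepper_mill; the one meant has the size given above. What is shaped like the coaster_small but red is not meant.

How it is judged:
At the end, for the whole second after the job is handed in: Salt shaker in the small coaster (centres within 10 mm), mill in the medium and cruet in the large one (12 mm), each down on the recess floor (within 3.5 mm), and the honey jar flat on the saucer's middle (12 mm, within 4 mm); all upright within 0.12 rad, released and at rest (horizontal distance between salt_shaker and coaster_small below 0.01 m and z of salt_shaker in the frame of coaster_small below 0.0085 m and angle between each of salt_shaker, pepper_mill, oil_cruet, honey_jar's own z axis and vertical below 0.12 rad and linear speed of each of salt_shaker, pepper_mill, oil_cruet, honey_jar below 0.02 m/s and angular speed of each of salt_shaker, pepper_mill, oil_cruet, honey_jar below 0.2 rad/s and horizontal distance between pepper_mill and coaster_medium below 0.012 m and z of pepper_mill in the frame of coaster_medium below 0.0085 m and horizontal distance between oil_cruet and coaster_large below 0.012 m and z of oil_cruet in the frame of coaster_large below 0.0085 m and horizontal distance between honey_jar and saucer below 0.012 m and z of honey_jar in the frame of saucer below 0.014 m); the robot touches nothing.
It fails at once if the drinking glass is shifted by more than 30 mm or tipped (distance of tumbler from where it was at the start of the episode above 0.03 m or angle between tumbler's own z axis and vertical above 0.4 rad).
It fails at once if the garlic is shifted by more than 30 mm (distance of garlic from where it was at the start of the episode above 0.03 m).
It fails at once if a seasoning is tipped over (by more than 0.6 rad) (angle between any of salt_shaker, pepper_mill, oil_cruet, honey_jar's own z axis and vertical above 0.6 rad).
It fails at once if a seasoning is dropped (falls free of the fingers faster than 0.8 m/s, about 33 mm) ((linear speed of salt_shaker above 0.8 m/s and contact force between salt_shaker and the fingers below 0.05 N and angle between salt_shaker's own z axis and vertical below 0.6 rad) or (linear speed of pepper_mill above 0.8 m/s and contact force between pepper_mill and the fingers below 0.05 N and angle between pepper_mill's own z axis and vertical below 0.6 rad) or (linear speed of oil_cruet above 0.8 m/s and contact force between oil_cruet and the fingers below 0.05 N and angle between oil_cruet's own z axis and vertical below 0.6 rad) or (linear speed of honey_jar above 0.8 m/s and contact force between honey_jar and the fingers below 0.05 N and angle between honey_jar's own z axis and vertical below 0.6 rad)).
It also fails if it takes over 144 s, if anything falls off the work surface, if the arm or the gripper's body presses on something with over 40 N, if the wrist force passes 120 N, or if a joint passes its speed limit or range.

### The arm

A 6-joint arm with a two-finger parallel gripper is mounted at the origin on a cart in front of the work surface, level with it; the furniture and walls round the work are solid. World frame = base frame: x ahead of the robot, y to its left, z up, the work surface at z = 0. Lengths are in m, angles in rad, forces in N, time in s.
With the tool pointing down it reaches from about 0.3 to 0.875 m from the base axis. Payload 6.4 kg.
Tool frame: the origin (TCP) lies on the centre line of the jaws, within the pads' length; the fingertips stand 22 mm ahead of it and the grasp point (between the pads) lies 3 mm ahead of it; z points along the fingers, y is the line along which they close (so a half turn about z gives the same grasp; the last joint's range is limited). The gripper opens to 85 mm and grips with 20 to 120 N. Pads are 22 mm wide; open, the fingers measure 114 mm over their backs; the gripper's body (76 mm by 85 mm) begins 54 mm behind the grasp point. The pads swing forward as they close: fully open they stand 13 mm farther back than shut.
Start: joints at [-1.438, 0.181, 1.607, -0, 1.354, -0.206], TCP at [0.191, -0.542, 0.253] pointing down, gripper open.
Joint ranges: [-2.99, 2.99], [-0.89, 2.07], [0.3, 2.58], [-1.14, 4.28], [0, 2.63], [-3.12, 3.12]. Speed limits (rad/s): [2.57, 2.57, 3.01, 3.14, 3.14, 3.14].

### API

Orientations are given as a unit quaternion [w, x, y, z].
In Python, from bench import ctrl gives the robot as it stands. The module is installed in compiled form; this text tells all that it offers.
- The arm moves only by the tool servo_tool, never from a script. Its argument "commands" is a list of rows, each a list of 3 entries, a list of its own where there are three numbers: the shift along the tool's x, y, z in mm, then the turn about the tool's z in rad, then the finger opening in mm, from 0 to 85.4. In form: [[[dx, dy, dz], turn, jaw], ...]. A call has 1 to 20 rows; each row shifts and turns the commanded pose from where the row before left it, along the tool's axes as they then stand; what a row does not reach is not made up. A row lasts 1/8 s, in which the tool goes at most 62.5 mm and 10.7 degrees, less where a joint would pass 70% of its speed; a pose out of reach is approached as far as the arm can. A call with a gripper value outside its range is refused whole. The fingers move at their own pace and stop on an object; the grip force is fixed at half the most. Time passes only in rows, so rows that do not move let the fingers close. It gives the time, the measured TCP pose, the force, the opening and the grip force at its end, in the units of the state.
- ctrl.get_obs(): the state, without advancing time (a new reading comes with each control period).
- ctrl.camera(name): name is "side" or "top"; returns a dict with "color" (384x512x3 uint8, red, green, blue), "z_map" (384x512 float32, m along the optical axis (not along the pixel's ray), 0 where there is no reading), "fx", "fy", "cx", "cy" (pixels), "R" (3x3) and "t" (3): a world point X has camera coordinates R X + t. Camera axes: x right, y down, z forward; pixel columns grow to the right and rows downward; lengths in m; the calibration is good to about 2 mm. A picture is of the moment at which its call begins.
- ctrl.hand_in(): hands the job in; it is judged then, once.
The state is a dict: "time_s": time; "q": joint angles; "dq": joint speeds; "joint_efforts": joint torques, N m; "eef_pos": TCP position; "eef_rot": TCP orientation; "wrist_force": force on the tool from outside, world axes, zero at the start; "torque": the same for the moment, N m; "opening": opening from 0.0 (shut) to 1.0 (fully open); "grasp_force": force on a finger pad.
Only numpy, scipy, OpenCV 4.12 (cv2) and the standard library are available. Lean on these libraries where they do the work, as an engineer would, in place of code of your own. Each camera call takes 0.05 s, during which the arm holds its last target. There are 200 camera calls.

## Working session

There is one attempt and no reset: what is moved stays moved. The work goes in short steps, Python scripts to look and compute and a tool call to move; the robot and the scene stay as the last step left them, time stands still between calls to the robot, and variables do not carry over. Pictures are saved under pics/ and viewed, at most 14 in all, crops included, and the job is handed in when it is done.

Besides the shell and the picture viewer there is one more tool, called as a command line: name --argument value ..., lists and objects as JSON in quotes. servo_tool: Moves the arm, as the interface text tells. Its arguments: {"type":"object","properties":{"commands":{"type":"array"}},"required":["commands"]}

```bash
mkdir -p pics; cat > h.py <<'E'
import numpy as np, cv2
from bench import ctrl
def cloud(c):
    z=c["z_map"]; v,u=np.mgrid[:z.shape[0],:z.shape[1]]
    P=np.stack([(u-c["cx"])/c["fx"]*z,(v-c["cy"])/c["fy"]*z,z],-1)
    W=(P-c["t"])@c["R"]; W[z==0]=np.nan
    return W
def save(c,n): cv2.imwrite(f"pics/{n}.png",c["color"][:,:,::-1])
def ray(c,u,v,h):
    d=c["R"].T@np.array([(u-c["cx"])/c["fx"],(v-c["cy"])/c["fy"],1]); o=-c["R"].T@c["t"]
    return o+d*(h-o[2])/d[2]
E
python3 - <<'E'
from h import *
for n in("top","side"):
    c=ctrl.camera(n); save(c,n+"0"); np.save(n+".npy",c,allow_pickle=True)
    print(n,c["fx"],c["cx"],c["cy"],(-c["R"].T@c["t"]).round(3),c["R"].round(2).tolist())
o=ctrl.get_obs(); print(o)
E
```

```text
top 439.0944625476734 255.32556519881064 190.20230902759582 [0.025 0.148 1.3  ] [[-0.22, -0.97, -0.0], [-0.92, 0.21, -0.33], [0.33, -0.07, -0.94]]
side 397.57855830148617 257.2964589698796 185.71392804428993 [-0.088 -0.907  0.472] [[0.87, -0.5, 0.01], [-0.16, -0.31, -0.94], [0.47, 0.81, -0.35]]
{'time_s': 0.1, 'q': array([-1.43827729e+00,  1.81475304e-01,  1.60791168e+00,  1.20257368e-05,
        1.35378716e+00, -2.06322157e-01]), 'dq': array([ 0.00043537, -0.00232196, -0.00186015,  0.00035718, -0.00031197,
        0.00181315]), 'joint_efforts': array([ 4.02592168e-04, -4.45882487e+01, -3.52238595e+01, -2.46430463e-04,
        4.21787016e-03,  1.03673580e-05]), 'eef_pos': array([ 0.19107253, -0.54183714,  0.25246763]), 'eef_rot': array([-7.89987347e-04,  9.85682537e-01,  1.68609935e-01,  3.50398212e-05]), 'wrist_force': array([ 0.39165036, -0.77273761, -0.18488525]), 'torque': array([-0.07397269,  0.0143656 ,  0.04700369]), 'grasp_force': 0.0, 'opening': 0.997136147603524}
```

View pics/top0.png

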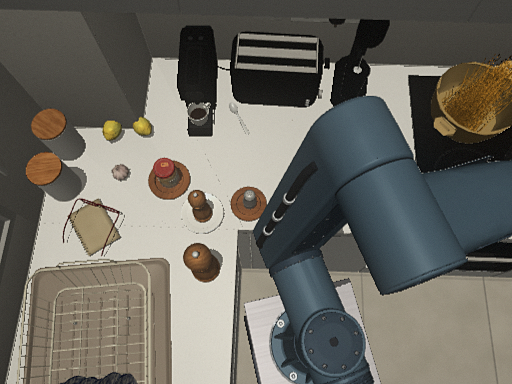

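View pics/side0.png

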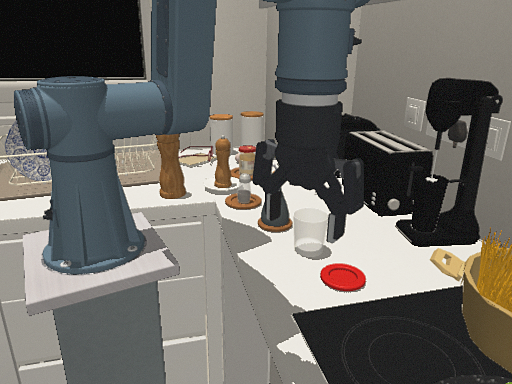

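Top view: honey jar with red lid (165,168) on a coaster, garlic (121,172), mill (200,205) on the saucer, salt (249,200) on a coaster. The arm hides the cruet and tumbler. Side view: cruet (274,210) on its coaster, tumbler (310,232).

Look-alikes: a bigger mill at top (200,260) / side (172,165), not meant. The red coaster at side (343,277) is also not meant. The small mill on the saucer and the wooden coaster under the cruet fit the description.

```bash
cat >> h.py <<'E'
from scipy.optimize import least_squares
def fitc(P,r=None):
    P=P[:,:2]; c0=P.mean(0)
    if r: f=lambda p:np.hypot(*(P-p[:2]).T)-r; s=least_squares(f,c0,loss="soft_l1",f_scale=.001)
    else: f=lambda p:np.hypot(*(P-p[:2]).T)-p[2]; s=least_squares(f,[*c0,.05],loss="soft_l1",f_scale=.001)
    return s.x.round(4), round(float(np.sqrt(np.mean(f(s.x)**2))),4)
def planemask(c,h,lo,hi,box):
    """mask of pixels with cloud height lo..hi inside box x0,x1,y0,y1"""
    W=cloud(c); x0,x1,y0,y1=box
    with np.errstate(invalid="ignore"):
        return ((W[...,2]>lo)&(W[...,2]<hi)&(W[...,0]>x0)&(W[...,0]<x1)&(W[...,1]>y0)&(W[...,1]<y1)).astype(np.uint8),W
E
python3 - <<'E'
from h import *
from collections import Counter
T=np.load("top.npy",allow_pickle=True).item();S=np.load("side.npy",allow_pickle=True).item()
for n,c,pts in(("top",T,[(165,168),(121,172),(198,197),(249,197),(200,250),(152,185),(215,222),(240,215),(205,170)]),("side",S,[(244,175),(222,140),(274,222),(260,226),(310,215),(310,250),(343,277),(244,205)])):
    W=cloud(c)
    for u,v in pts: print(n,u,v,W[v,u].round(3))
# wood masks in top
hsv=cv2.cvtColor(T["color"],cv2.COLOR_RGB2HSV)
for p in[(152,185),(240,215),(262,210),(215,222),(225,170)]: print(p,hsv[p[1],p[0]])
hs=cv2.cvtColor(S["color"],cv2.COLOR_RGB2HSV)
for p in[(262,226),(244,206),(285,228)]: print(p,hs[p[1],p[0]])
big=np.hstack([cv2.resize(T["color"][140:290,100:280],None,fx=2.2,fy=2.2),cv2.resize(S["color"][130:280,200:360],None,fx=2.5,fy=2.2)])
cv2.imwrite("pics/crop.png",big[:,:,::-1])
E
```

```text
top 165 168 [0.566 0.298 0.103]
top 121 172 [0.614 0.442 0.035]
top 198 197 [0.431 0.216 0.169]
top 249 197 [0.425 0.076 0.095]
top 200 250 [0.274 0.233 0.224]
top 152 185 [0.559 0.358 0.013]
top 215 222 [0.396 0.189 0.017]
top 240 215 [0.402 0.111 0.015]
top 205 170 [0.576 0.188 0.003]
side 244 175 [0.431 0.067 0.095]
side 222 140 [0.431 0.216 0.167]
side 274 222 [ 0.416 -0.126  0.028]
side 260 226 [ 0.392 -0.096  0.009]
side 310 215 [ 0.458 -0.219  0.076]
side 310 250 [ 0.417 -0.279  0.022]
side 343 277 [ 0.426 -0.383  0.008]
side 244 205 [0.414 0.035 0.015]
(152, 185) [ 11 143 127]
(240, 215) [ 13 147 139]
(262, 210) [ 13 154 129]
(215, 222) [ 23  20 204]
(225, 170) [ 26  20 206]
(262, 226) [ 14 155 156]
(244, 206) [ 14 150 173]
(285, 228) [ 14 145 102]
```

View pics/crop.png

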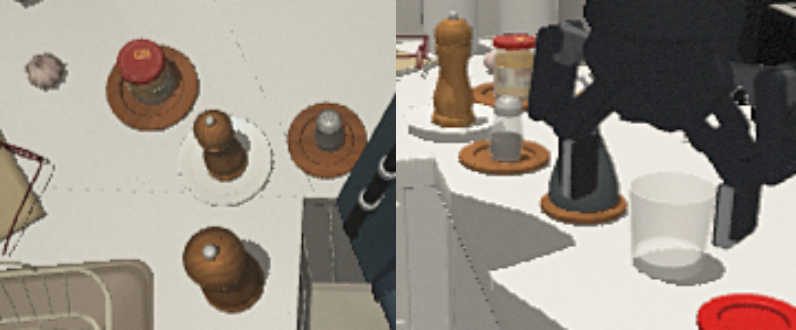

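The crop confirms it: honey is on the largest coaster, salt on the medium one, and the small mill is on the saucer. The cruet is on the small wooden coaster, with the tumbler beside it.

```bash
cat >> h.py <<'E'
def hullc(c,mask,h,r=None):
    n,l,st,_=cv2.connectedComponentsWithStats(mask); k=1+np.argmax(st[1:,4]); m=(l==k).astype(np.uint8)
    ct=max(cv2.findContours(m,0,cv2.CHAIN_APPROX_NONE)[0],key=len)[:,0]
    return fitc(np.array([ray(c,u,v,h) for u,v in ct]),r), st[k]
def wood(c,box):
    hsv=cv2.cvtColor(c["color"],cv2.COLOR_RGB2HSV); m,W=planemask(c,0,.005,.022,box)
    return m&cv2.inRange(hsv,(6,90,50),(20,255,255))//255
E
python3 - <<'E'
from h import *
T=np.load("top.npy",allow_pickle=True).item();S=np.load("side.npy",allow_pickle=True).item()
print("large",hullc(T,wood(T,(.4,.7,.22,.42)),.012))
print("medium",hullc(T,wood(T,(.3,.52,-.02,.15)),.012))
print("medium S",hullc(S,wood(S,(.3,.52,-.02,.15)),.012))
print("small S",hullc(S,wood(S,(.3,.52,-.22,-.03)),.012,.047))
hsv=cv2.cvtColor(T["color"],cv2.COLOR_RGB2HSV)
m,_=planemask(T,0,.006,.025,(.3,.55,.12,.28)); print("saucer",hullc(T,m,.019,.065),hullc(T,m,.019))
m,_=planemask(T,0,.085,.115,(.45,.65,.2,.4)); m&=cv2.inRange(hsv,(0,120,60),(6,255,255))//255
print("lid",hullc(T,m,.105),hullc(T,m,.105,.0325))
m,W=planemask(T,0,.075,.11,(.35,.5,.0,.15)); print("cap",hullc(T,m,.09),np.nanmean(W[m>0],0), m.sum())
m,W=planemask(T,0,.14,.19,(.35,.5,.15,.28)); print("mill",hullc(T,m,.155), np.nanmean(W[m>0],0),m.sum())
m,W=planemask(T,0,.01,.07,(.55,.7,.38,.5)); print("garlic",np.nanmean(W[m>0],0),m.sum())
m,W=planemask(S,0,.03,.093,(.3,.55,-.34,-.19)); print("tumbler",W[m>0].min(0),W[m>0].max(0),m.sum())
E
```

```text
large ((array([0.5664, 0.3044, 0.0616]), 0.0165), array([148, 161,  42,  38, 646], dtype=int32))
medium ((array([0.434 , 0.0787, 0.0533]), 0.001), array([231, 187,  36,  34, 634], dtype=int32))
medium S ((array([0.4312, 0.0736, 0.0552]), 0.015), array([225, 193,  36,  16, 332], dtype=int32))
small S ((array([ 0.4348, -0.1002]), 0.0111), array([258, 218,  34,  14, 200], dtype=int32))
saucer ((array([0.4351, 0.2226]), 0.0196), array([182, 193,  42,  41, 877], dtype=int32)) ((array([0.4324, 0.2202, 0.0602]), 0.0171), array([182, 193,  42,  41, 877], dtype=int32))
lid ((array([0.5675, 0.3021, 0.0306]), 0.001), array([153, 158,  22,  20, 311], dtype=int32)) ((array([0.5673, 0.3021]), 0.0021), array([153, 158,  22,  20, 311], dtype=int32))
cap ((array([0.4318, 0.0744, 0.0163]), 0.001), array([244, 190,  12,  12, 107], dtype=int32)) [0.43170371 0.07453112 0.08977777] 107
mill ((array([0.4339, 0.2214, 0.0241]), 0.0008), array([188, 190,  18,  18, 254], dtype=int32)) [0.43116254 0.22092997 0.16207292] 254
garlic [0.61554994 0.44560767 0.03364438] 214
tumbler [ 0.39447575 -0.28980274  0.03000721] [ 0.47637732 -0.20802919  0.09297527] 1130
```

servo_tool --commands '[[[0, 0, -30], 0.113, 85], [[0, 0, -40], 0.113, 85], [[0, 0, -40], 0.113, 85], [[0, -60, 0], 0, 85], [[0, -60, 0], 0, 85], [[0, -60, 0], 0, 85], [[0, -60, 0], 0, 85], [[0, -60, 0], 0, 85], [[20, -60, 0], 0, 85], [[20, -60, 0], 0, 85], [[20, -60, 0], 0, 85], [[0, -60, 0], 0, 85], [[0, -60, 0], 0, 85], [[0, -60, 0], 0, 85], [[0, -60, 0], 0, 85], [[0, -60, 0], 0, 85], [[0, -60, 0], 0, 85], [[0, 0, 0], 0, 85], [[0, 0, 0], 0, 85]]'

```text
time_s: 2.48
eef_pos: [0.2511, 0.2788, 0.3629]
eef_rot: [0.001, 1.0, 0.001, -0.001]
wrist_force: [-0.0, 0.1, -0.1]
opening: 0.993
grasp_force: 0.0
```

```bash
cat >> h.py <<'E'
def coaster(c,box,r,m=None,h=.012):
    m=wood(c,box) if m is None else m
    v,u=np.nonzero(m); P=np.array([ray(c,a,b,h) for a,b in zip(u,v)])[:,:2].astype(np.float32)
    H=cv2.convexHull(P)[:,0]
    # densify by taking outermost point per direction
    c0=np.array(fitc(H)[0][:2]); 
    for _ in range(2):
        a=np.arctan2(*(P-c0).T[::-1]); d=np.hypot(*(P-c0).T); k=((a+np.pi)/(2*np.pi)*60).astype(int)
        E=np.array([P[k==i][np.argmax(d[k==i])] for i in range(60) if (k==i).any() and d[k==i].max()>r-.008])
        f,e=fitc(E,r-.001); c0=f[:2]
    return f,e,len(E),fitc(E)[0]
E
python3 - <<'E'
from h import *
T=np.load("top.npy",allow_pickle=True).item();c=ctrl.camera("top");save(c,"top1");np.save("top1.npy",c,allow_pickle=True)
s=ctrl.camera("side");save(s,"side1");np.save("side1.npy",s,allow_pickle=True)
print("large",coaster(T,(.4,.7,.22,.42),.066))
for C in(T,c): print("medium",coaster(C,(.3,.52,-.02,.15),.056))
print("small",coaster(c,(.3,.52,-.22,-.03),.047), "side",coaster(s,(.3,.52,-.22,-.03),.047),"side med",coaster(s,(.3,.52,-.02,.15),.056))
m,_=planemask(T,0,.008,.03,(.3,.55,.12,.30)); print("saucer",coaster(T,None,.065,m,.019))
for C,n in((c,"t"),(s,"s")):
  m,W=planemask(C,0,.1,.125,(.35,.5,-.18,-.04)); print("neck",n,m.sum(),np.nanmin(W[m>0],0),np.nanmax(W[m>0],0))
  m,W=planemask(C,0,.02,.05,(.35,.5,-.18,-.04)); print("body",n,m.sum(),np.nanmin(W[m>0],0),np.nanmax(W[m>0],0))
E
```

```text
large (array([0.5676, 0.304 ]), 0.0161, 49, array([0.567 , 0.3039, 0.0638]))
medium (array([0.434 , 0.0786]), 0.0018, 60, array([0.434 , 0.0787, 0.0535]))
medium (array([0.4338, 0.0786]), 0.0015, 60, array([0.4338, 0.0786, 0.0537]))
small (array([ 0.4379, -0.0966]), 0.0016, 45, array([ 0.4367, -0.0963,  0.0445])) side (array([ 0.4328, -0.1029]), 0.0022, 42, array([ 0.4321, -0.1041,  0.0447])) side med (array([0.4308, 0.0736]), 0.0036, 51, array([0.4311, 0.0738, 0.0557]))
saucer (array([0.4349, 0.2223]), 0.0305, 57, array([0.4601, 0.2105, 0.0893]))
neck t 46 [ 0.42138641 -0.11097294  0.10028527] [ 0.44503328 -0.08046123  0.12478447]
body t 131 [ 0.39946065 -0.13919984  0.02031631] [ 0.46169245 -0.05840898  0.04996855]
neck s 106 [ 0.42185161 -0.11140566  0.1001885 ] [ 0.45137129 -0.08596142  0.1246087 ]
body s 313 [ 0.40044885 -0.13326567  0.02005134] [ 0.46915361 -0.07394969  0.04996928]
```

View pics/top1.png

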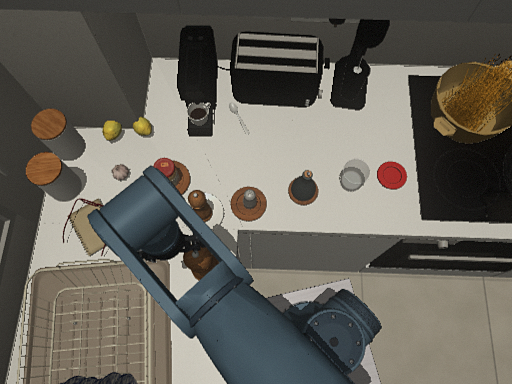

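View pics/side1.png

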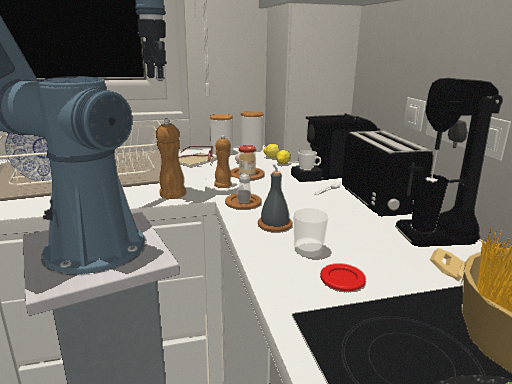

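Both views are clear now. In the top one: honey (165,170), mill (198,205), salt (249,200), cruet (303,187), tumbler (353,175) and the red decoy coaster (391,175). The two cameras disagree by about 5 mm. I'll grip the salt along two axes so its place is known in the robot frame, then use it to correct the camera offsets.

servo_tool --commands '[[[36, 42, 0], 0, 85], [[36, 42, 0], 0, 85], [[36, 42, 0], 0, 85], [[36, 42, 0], 0, 85], [[35, 39, 0], 0, 85], [[0, 0, 50], 0, 85], [[0, 0, 50], 0, 85], [[0, 0, 50], 0, 85], [[0, 0, 50], 0, 85], [[0, 0, 40], 0, 85], [[0, 0, 30], 0, 85], [[0, 0, 30], 0, 85], [[0, 0, 0], 0, 85], [[0, 0, 0], 0, 40], [[0, 0, 0], 0, 40], [[0, 0, 0], 0, 40], [[0, 0, 0], 0, 40], [[0, 0, 0], 0, 40]]'

```text
time_s: 4.82
eef_pos: [0.4307, 0.0721, 0.0637]
eef_rot: [-0.0, 1.0, 0.0, 0.0]
wrist_force: [0.8, 1.9, 1.5]
opening: 0.467
grasp_force: 0.8
```

servo_tool --commands '[[[0, 0, 0], 0, 0], [[0, 0, 0], 0, 0], [[0, 0, 0], 0, 0]]'

```text
time_s: 5.2
eef_pos: [0.4309, 0.0721, 0.064]
eef_rot: [-0.0, 1.0, 0.0, 0.0]
wrist_force: [-2.6, 1.8, 7.4]
opening: 0.426
grasp_force: 57.6
```

```bash
python3 -c "
from bench import ctrl
o=ctrl.get_obs();print(o['q'].round(3),o['opening'],o['grasp_force'])"
```

```text
[-0.107  0.158  2.079  0.     0.904  1.463] 0.42621308972061606 57.63433516905934
```

servo_tool --commands '[[[0, 0, 0], 0, 85], [[0, 0, 0], 0, 85], [[0, 0, 0], 0, 85], [[0, 0, 0], 0, 85], [[0, 0, 0], -0.157, 85], [[0, 0, 0], -0.157, 85], [[0, 0, 0], -0.157, 85], [[0, 0, 0], -0.157, 85], [[0, 0, 0], -0.157, 85], [[0, 0, 0], -0.157, 85], [[0, 0, 0], -0.157, 85], [[0, 0, 0], -0.157, 85], [[0, 0, 0], -0.157, 85], [[0, 0, 0], -0.157, 85], [[0, 0, 0], 0, 30], [[0, 0, 0], 0, 30], [[0, 0, 0], 0, 30], [[0, 0, 0], 0, 30], [[0, 0, 0], 0, 0], [[0, 0, 0], 0, 0]]'

```text
time_s: 7.7
eef_pos: [0.4308, 0.0719, 0.0638]
eef_rot: [0.0, 0.708, 0.706, 0.0]
wrist_force: [-0.5, -0.0, 5.3]
opening: 0.437
grasp_force: 56.9
```

servo_tool --commands '[[[0, 0, -10], 0, 0], [[0, 0, -25], 0, 0], [[0, 0, -25], 0, 0], [[-8, 25, 0], 0, 0], [[-8, 25, 0], 0, 0], [[-8, 25, 0], 0, 0], [[-8, 24, 0], 0, 0], [[0, 0, 0], 0, 0], [[0, 0, 25], 0, 0], [[0, 0, 20], 0, 0], [[0, 0, 12], 0, 0], [[0, 0, 5], 0, 0], [[0, 0, 2], 0, 0], [[0, 0, 0], 0, 0]]'

```text
time_s: 9.45
eef_pos: [0.5298, 0.0398, 0.0599]
eef_rot: [0.0, 0.707, 0.707, 0.0]
wrist_force: [0.7, -0.4, -0.4]
opening: 0.438
grasp_force: 57.7
```

servo_tool --commands '[[[0, 0, 1], 0, 0], [[0, 0, 0], 0, 55], [[0, 0, 0], 0, 85], [[0, 0, 0], 0, 85], [[0, 0, 0], 0, 85], [[0, 0, -50], 0, 85], [[0, 0, -55], 0, 85], [[0, 0, -55], 0, 85], [[0, 0, -55], 0, 85], [[0, -20, -55], 0, 85], [[10, -40, -30], 0, 85], [[40, -40, 0], 0, 85], [[40, -40, 0], 0, 85], [[40, -40, 0], 0, 85], [[40, -40, 0], 0, 85], [[40, -40, 0], 0, 85], [[30, -20, 0], 0, 85], [[0, 0, 0], 0, 85]]'

```text
time_s: 11.7
eef_pos: [0.2482, 0.2814, 0.3585]
eef_rot: [-0.0, 0.706, 0.708, 0.0]
wrist_force: [0.3, -0.4, -1.0]
opening: 0.994
grasp_force: 0.0
```

```bash
python3 - <<'E'
from h import *
c=ctrl.camera("top");save(c,"top2");s=ctrl.camera("side");save(s,"side2")
for n,C in(("t",c),("s",s)):
    m,W=planemask(C,0,.076,.1,(.48,.58,-.02,.1)); print(n,"cap",hullc(C,m,.085 if n=="t" else .085),np.nanmean(W[m>0],0).round(4),m.sum())
    print("medium",coaster(C,(.3,.52,-.02,.15),.056))
    print("small",coaster(C,(.3,.52,-.22,-.03),.047))
T=np.load("top.npy",allow_pickle=True).item()
for n,C in(("t",c),("t0",T)):
    hsv=cv2.cvtColor(C["color"],cv2.COLOR_RGB2HSV); print(n,"worktop/saucer px",hsv[225,205],hsv[185,205],hsv[213,218])
o=ctrl.get_obs();print(o["eef_pos"],o["q"].round(2))
x=cv2.resize(np.hstack([c["color"][140:260,120:330]]),None,fx=3.5,fy=3.5);cv2.imwrite("pics/c2.png",x[:,:,::-1])
E
```

```text
t cap ((array([0.5299, 0.0378, 0.0158]), 0.0008), array([249, 158,  11,  11,  94], dtype=int32)) [0.5297 0.0378 0.0851] 94
medium (array([0.4338, 0.0785]), 0.0015, 60, array([0.4338, 0.0786, 0.0538]))
small (array([ 0.4379, -0.0966]), 0.0017, 45, array([ 0.4366, -0.0961,  0.0445]))
s cap ((array([0.4015, 0.1125, 0.1637]), 0.0022), array([282, 174,   3,   6,  13], dtype=int32)) [0.5409 0.027  0.0839] 13
medium (array([0.4319, 0.0746]), 0.0037, 57, array([0.432 , 0.0744, 0.0567]))
small (array([ 0.4328, -0.1029]), 0.0022, 42, array([ 0.4321, -0.1041,  0.0447]))
t worktop/saucer px [ 21  27 197] [ 24  18 195] [ 23  20 200]
t0 worktop/saucer px [ 30  20 207] [ 22  18 209] [ 24  23 211]
[0.24964714 0.28003227 0.35838627] [ 0.52 -0.38  1.91 -0.    1.61  0.52]
```

View pics/c2.png

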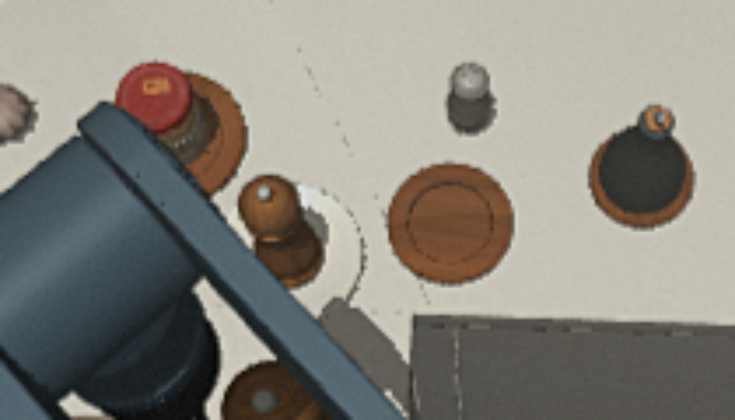

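The crop shows the medium coaster empty at (249,203) and the salt upright at its aside spot, about (253,165). The top camera puts the salt at (.530,.038) against a true (.530,.040), so I'll trust the top camera. Next I take the mill.

servo_tool --commands '[[[-12, 38, 0], 0, 85], [[-12, 38, 0], 0, 85], [[-12, 38, 0], 0, 85], [[-12, 38, 0], 0, 85], [[-10, 34, 0], 0, 85], [[0, 0, 40], 0, 85], [[0, 0, 40], 0, 85], [[0, 0, 40], 0, 85], [[0, 0, 40], 0, 85], [[0, 0, 30], 0, 85], [[0, 0, 15], 0, 85], [[0, 0, 0], 0, 85], [[0, 0, 0], 0, 45], [[0, 0, 0], 0, 45], [[0, 0, 0], 0, 45], [[0, 0, 0], 0, 40], [[0, 0, 0], 0, 0], [[0, 0, 0], 0, 0], [[0, 0, 0], 0, 0]]'

```text
time_s: 14.18
eef_pos: [0.4367, 0.2223, 0.1553]
eef_rot: [0.001, 0.707, 0.707, 0.001]
wrist_force: [-0.2, -1.4, 6.4]
opening: 0.536
grasp_force: 60.2
```

servo_tool --commands '[[[0, 0, -10], 0, 0], [[0, 0, -25], 0, 0], [[0, 0, -25], 0, 0], [[-24, -1, 0], 0, 0], [[-24, -1, 0], 0, 0], [[-24, -1, 0], 0, 0], [[-24, 0, 0], 0, 0], [[-24, 0, 0], 0, 0], [[-24, 0, 0], 0, 0], [[0, 0, 0], 0, 0], [[0, 0, 20], 0, 0], [[0, 0, 20], 0, 0], [[0, 0, 10], 0, 0], [[0, 0, 6], 0, 0], [[0, 0, 4], 0, 0], [[0, 0, 3], 0, 0], [[0, 0, 0], 0, 0]]'

```text
time_s: 16.3
eef_pos: [0.4328, 0.0779, 0.1507]
eef_rot: [0.0, 0.707, 0.707, 0.0]
wrist_force: [0.7, 0.5, -1.9]
opening: 0.539
grasp_force: 61.8
```

servo_tool --commands '[[[0, 0, 1], 0, 0], [[0, 0, 0], 0, 60], [[0, 0, 0], 0, 85], [[0, 0, 0], 0, 85], [[0, 0, 0], 0, 85], [[0, 0, -50], 0, 85], [[0, 0, -55], 0, 85], [[0, 0, -55], 0, 85], [[0, 0, -50], 0, 85], [[-40, -40, 0], 0, 85], [[-40, -40, 0], 0, 85], [[-50, -40, 0], 0, 85], [[-50, -40, 0], 0, 85], [[-40, -20, 0], 0, 85], [[0, 0, 0], 0, 85]]'

```text
time_s: 18.18
eef_pos: [0.2527, -0.1419, 0.3594]
eef_rot: [0.0, 0.711, 0.704, -0.0]
wrist_force: [0.4, 0.5, 0.6]
opening: 0.993
grasp_force: 0.0
```

```bash
python3 - <<'E'
from h import *
c=ctrl.camera("top");save(c,"top3");np.save("top3.npy",c,allow_pickle=True)
g=cv2.cvtColor(c["color"],cv2.COLOR_RGB2HSV)
# saucer: depth-raised contour
m,W=planemask(c,0,.008,.03,(.35,.52,.14,.30)); print("saucer",m.sum(),hullc(c,m,.019),coaster(c,None,.065,m,.019))
print("large",coaster(c,(.48,.65,.22,.39),.066))
m,W=planemask(c,0,.085,.115,(.45,.65,.2,.4)); m&=cv2.inRange(g,(0,120,60),(6,255,255))//255
print("lid",hullc(c,m,.1),hullc(c,m,.094))
m,W=planemask(c,0,.13,.19,(.35,.5,0.02,.15)); print("mill",hullc(c,m,.148))
print(ctrl.get_obs()["eef_pos"])
x=cv2.resize(c["color"][130:260,110:330],None,fx=3.5,fy=3.5);cv2.imwrite("pics/c3.png",x[:,:,::-1])
E
```

```text
saucer 1319 ((array([0.4344, 0.2228, 0.0635]), 0.0009), array([ 181,  193,   43,   41, 1267], dtype=int32)) (array([0.4345, 0.2229]), 0.0117, 60, array([0.4346, 0.2229, 0.0643]))
large (array([0.5676, 0.304 ]), 0.0013, 49, array([0.5669, 0.3039, 0.0638]))
lid ((array([0.5697, 0.303 , 0.0307]), 0.0011), array([153, 158,  22,  21, 310], dtype=int32)) ((array([0.5725, 0.3038, 0.0308]), 0.0011), array([153, 158,  22,  21, 310], dtype=int32))
mill ((array([0.4308, 0.0778, 0.0244]), 0.0011), array([239, 181,  18,  18, 252], dtype=int32))
[ 0.25357445 -0.14051953  0.35940222]
```

View pics/c3.png

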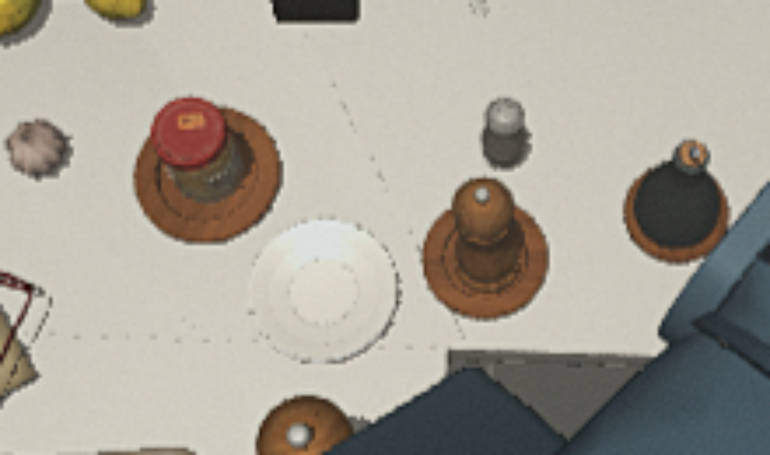

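Mill stands centred in the medium coaster (crop 485,240), the saucer is empty (crop 325,290), and the salt and honey are upright. Next the honey.

servo_tool --commands '[[[44, 31, 0], 0, 85], [[50, 36, 0], 0, 85], [[50, 36, 0], 0, 85], [[50, 36, 0], 0, 85], [[50, 36, 0], 0, 85], [[50, 36, 0], 0, 85], [[50, 36, 0], 0, 85], [[50, 36, 0], 0, 85], [[49, 32, 0], 0, 85], [[0, 0, 0], 0, 85], [[0, 0, 45], 0, 85], [[0, 0, 45], 0, 85], [[0, 0, 45], 0, 85], [[0, 0, 45], 0, 85], [[0, 0, 30], 0, 85], [[0, 0, 20], 0, 85], [[0, 0, 0], 0, 85]]'

```text
time_s: 20.35
eef_pos: [0.5681, 0.3037, 0.1281]
eef_rot: [-0.001, 0.707, 0.707, -0.001]
wrist_force: [-0.1, -0.3, -0.9]
opening: 0.993
grasp_force: 0.0
```

Fingertips are still just above the lid, so I go down the last 28 mm and grip.

servo_tool --commands '[[[-1, 0, 10], 0, 85], [[0, 0, 10], 0, 85], [[0, 0, 8], 0, 85], [[0, 0, 0], 0, 85], [[0, 0, 0], 0, 60], [[0, 0, 0], 0, 60], [[0, 0, 0], 0, 50], [[0, 0, 0], 0, 0], [[0, 0, 0], 0, 0], [[0, 0, 0], 0, 0], [[0, 0, -6], 0, 0], [[0, 0, -6], 0, 0], [[0, 0, 0], 0, 0]]'

```text
time_s: 21.98
eef_pos: [0.5694, 0.3022, 0.1133]
eef_rot: [-0.0, 0.707, 0.707, -0.0]
wrist_force: [0.3, -0.2, -4.7]
opening: 0.734
grasp_force: 66.6
```

servo_tool --commands '[[[0, 0, -20], 0, 0], [[0, 0, -20], 0, 0], [[-13, -23, 0], 0, 0], [[-13, -23, 0], 0, 0], [[-13, -23, 0], 0, 0], [[-13, -22, 0], 0, 0], [[-13, -22, 0], 0, 0], [[-14, -22, 0], 0, 0], [[0, 0, 0], 0, 0], [[0, 0, 20], 0, 0], [[0, 0, 15], 0, 0], [[0, 0, 6], 0, 0], [[0, 0, 3], 0, 0], [[0, 0, 2], 0, 0], [[0, 0, 0], 0, 0]]'

```text
time_s: 23.85
eef_pos: [0.4348, 0.2234, 0.1076]
eef_rot: [0.0, 0.707, 0.707, 0.0]
wrist_force: [0.5, -0.6, -6.3]
opening: 0.73
grasp_force: 68.1
```

servo_tool --commands '[[[0, 0, 1], 0, 0], [[0, 0, 0], 0, 0]]'

```text
time_s: 24.1
eef_pos: [0.4351, 0.2235, 0.1073]
eef_rot: [0.0, 0.707, 0.707, 0.0]
wrist_force: [-1.1, 0.0, 3.6]
opening: 0.73
grasp_force: 68.9
```

servo_tool --commands '[[[0, 0, 0], 0, 75], [[0, 0, 0], 0, 85], [[0, 0, 0], 0, 85], [[0, 0, 0], 0, 85], [[0, 0, -45], 0, 85], [[0, 0, -55], 0, 85], [[0, 0, -55], 0, 85], [[0, 0, -55], 0, 85], [[0, 0, -45], 0, 85], [[20, -40, 0], 0, 85], [[20, -40, 0], 0, 85], [[20, -40, 0], 0, 85], [[0, -40, 0], 0, 85], [[0, -20, 0], 0, 85], [[0, 0, 0], 0, 85]]'

```text
time_s: 25.98
eef_pos: [0.2542, 0.2836, 0.3617]
eef_rot: [0.0, 0.707, 0.707, 0.001]
wrist_force: [0.5, 0.4, -0.4]
opening: 0.994
grasp_force: 0.0
```

```bash
python3 - <<'E'
from h import *
c=ctrl.camera("top");save(c,"top4");np.save("top4.npy",c,allow_pickle=True);s=ctrl.camera("side");save(s,"side4")
m,W=planemask(c,0,.085,.125,(.35,.55,.15,.3)); g=cv2.cvtColor(c["color"],cv2.COLOR_RGB2HSV)
print("lid",hullc(c,m&cv2.inRange(g,(0,120,60),(6,255,255))//255,.108))
for n,C in(("t",c),("s",s)):
    for lo,hi in((.03,.045),(.05,.07),(.112,.134)):
        m,W=planemask(C,0,lo,hi,(.36,.5,-.18,-.03)); P=W[m>0]
        print(n,lo,len(P),fitc(P),fitc(P,{.03:.035,.05:.028,.112:.0138}[lo]))
print(ctrl.get_obs()["eef_pos"],ctrl.get_obs()["q"].round(2))
x=cv2.resize(c["color"][140:230,120:390],None,fx=2.9,fy=2.9);y=cv2.resize(s["color"][130:250,190:350],None,fx=2.5,fy=2.5)
x=np.vstack([x,np.pad(y,((0,0),(0,x.shape[1]-y.shape[1]),(0,0)))]);cv2.imwrite("pics/c4.png",x[:,:,::-1]);print(x.shape)
E
```

```text
lid ((array([0.4337, 0.2233, 0.0298]), 0.0022), array([187, 194,  22,  22, 307], dtype=int32))
t 0.03 70 (array([ 0.4374, -0.0961,  0.036 ]), 0.0013) (array([ 0.4365, -0.0955]), 0.0014)
t 0.05 119 (array([ 0.4369, -0.0955,  0.0299]), 0.0021) (array([ 0.4351, -0.0947]), 0.0024)
t 0.112 27 (array([ 0.4376, -0.0962,  0.0134]), 0.0006) (array([ 0.438 , -0.0965]), 0.0006)
s 0.03 167 (array([ 0.4386, -0.0937,  0.0364]), 0.0018) (array([ 0.4378, -0.0951]), 0.0019)
s 0.05 201 (array([ 0.4385, -0.0939,  0.0309]), 0.0023) (array([ 0.4367, -0.0968]), 0.0025)
s 0.112 83 (array([ 0.4388, -0.094 ,  0.0131]), 0.0012) (array([ 0.4392, -0.0933]), 0.0012)
[0.25544751 0.28347606 0.361594  ] [ 0.52 -0.36  1.89 -0.    1.61  0.53]
(561, 783, 3)
```

View pics/c4.png

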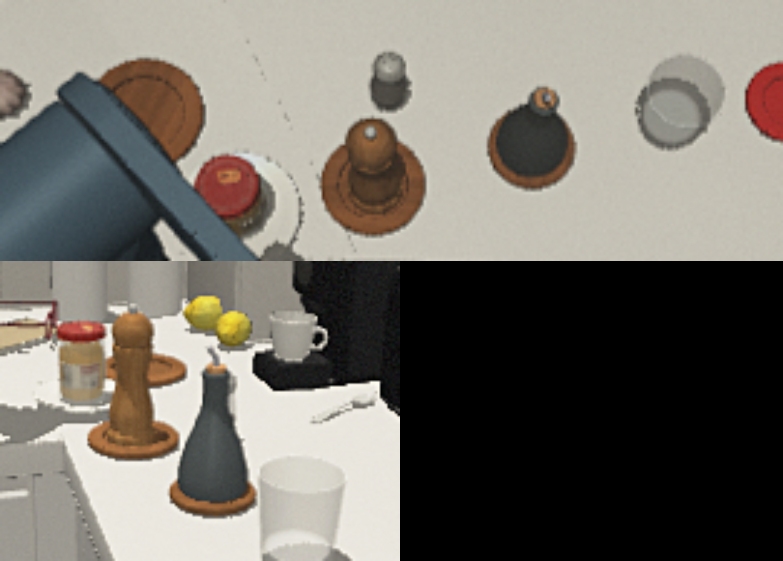

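The honey stands upright on the saucer (crop 228,185), the large coaster is empty and the cruet stands level (crop 530,140). Next I go over the cruet and grip its neck.

servo_tool --commands '[[[-47, 22, 0], 0, 85], [[-47, 23, 0], 0, 85], [[-47, 23, 0], 0, 85], [[-47, 23, 0], 0, 85], [[-47, 23, 0], 0, 85], [[-48, 23, 0], 0, 85], [[-48, 23, 0], 0, 85], [[-48, 23, 0], 0, 85], [[0, 0, 0], 0, 85], [[0, 0, 45], 0, 85], [[0, 0, 45], 0, 85], [[0, 0, 45], 0, 85], [[0, 0, 45], 0, 85], [[0, 0, 26], 0, 85], [[0, 0, 15], 0, 85], [[0, 0, 0], 0, 85], [[0, 0, 0], 0, 85]]'

```text
time_s: 28.2
eef_pos: [0.4381, -0.0961, 0.1415]
eef_rot: [0.001, 0.707, 0.707, 0.0]
wrist_force: [0.1, -0.7, -0.7]
opening: 0.999
grasp_force: 0.0
```

servo_tool --commands '[[[0, 0, 10], 0, 85], [[0, 0, 5], 0, 85], [[0, 0, 0], 0, 85], [[0, 0, 0], 0, 45], [[0, 0, 0], 0, 35], [[0, 0, 0], 0, 28], [[0, 0, 0], 0, 22], [[0, 0, 0], 0, 22], [[0, 0, 0], 0, 0], [[0, 0, 0], 0, 0], [[0, 0, 0], 0, 0]]'

```text
time_s: 29.58
eef_pos: [0.4377, -0.0959, 0.1257]
eef_rot: [0.001, 0.707, 0.707, 0.0]
wrist_force: [3.2, 0.4, 2.0]
opening: 0.303
grasp_force: 59.0
```

servo_tool --commands '[[[0, 0, -5], 0, 0], [[0, 0, -15], 0, 0], [[0, 0, -30], 0, 0], [[0, 0, -30], 0, 0], [[0, 0, -20], 0, 0], [[0, 20, 0], 0, 0], [[0, 31, 0], 0, 0], [[0, 31, 0], 0, 0], [[41, 0, 0], 0, 0], [[41, 0, 0], 0, 0], [[41, 0, 0], 0, 0], [[41, 0, 0], 0, 0], [[41, 0, 0], 0, 0], [[41, 0, 0], 0, 0], [[40, 12, 0], 0, 0], [[40, 12, 0], 0, 0], [[40, 12, 0], 0, 0], [[34, 11, 0], 0, 0], [[0, 0, 0], 0, 0], [[0, 0, 0], 0, 0]]'

```text
time_s: 32.08
eef_pos: [0.5659, 0.3037, 0.225]
eef_rot: [-0.0, 0.707, 0.707, -0.001]
wrist_force: [1.0, -0.7, -4.7]
opening: 0.303
grasp_force: 59.4
```

servo_tool --commands '[[[0, 1, 20], 0, 0], [[0, 0, 25], 0, 0], [[0, 0, 25], 0, 0], [[0, 0, 15], 0, 0], [[0, 0, 10], 0, 0], [[0, 0, 5], 0, 0], [[0, 0, 3], 0, 0], [[0, 0, 2], 0, 0], [[0, 0, 0], 0, 0]]'

```text
time_s: 33.2
eef_pos: [0.5678, 0.3043, 0.1207]
eef_rot: [0.0, 0.707, 0.707, 0.0]
wrist_force: [-1.1, -0.3, -5.0]
opening: 0.302
grasp_force: 59.3
```

servo_tool --commands '[[[0, 0, 1], 0, 0], [[0, 0, 1], 0, 0], [[0, 0, 0], 0, 0]]'

```text
time_s: 33.58
eef_pos: [0.5679, 0.3043, 0.1188]
eef_rot: [0.0, 0.707, 0.707, 0.0]
wrist_force: [-0.6, -0.4, -1.9]
opening: 0.305
grasp_force: 59.7
```

servo_tool --commands '[[[0, 0, 0], 0, 40], [[0, 0, 0], 0, 60], [[0, 0, 0], 0, 85], [[0, 0, 0], 0, 85], [[0, 0, 0], 0, 85], [[0, 0, -30], 0, 85], [[0, 0, -50], 0, 85], [[0, 0, -50], 0, 85], [[0, 0, -50], 0, 85], [[0, -40, -20], 0, 85], [[0, -40, 0], 0, 85], [[0, -40, 0], 0, 85], [[0, 0, 0], 0, 85]]'

```text
time_s: 35.2
eef_pos: [0.4456, 0.3047, 0.3188]
eef_rot: [-0.0, 0.707, 0.707, 0.0]
wrist_force: [0.4, -0.4, 0.2]
opening: 0.993
grasp_force: 0.0
```

```bash
python3 - <<'E'
from h import *
c=ctrl.camera("top");save(c,"top5");s=ctrl.camera("side");save(s,"side5")
for C in(c,s):
    print("small",coaster(C,(.36,.52,-.18,-.03),.047)); print("med",coaster(C,(.36,.52,.0,.15),.056))
m,W=planemask(c,0,.076,.1,(.48,.58,-.02,.1)); print("cap",hullc(c,m,.085)[0])
print(ctrl.get_obs()["eef_pos"],ctrl.get_obs()["q"].round(2))
E
```

```text
small (array([ 0.4369, -0.0962]), 0.0017, 60, array([ 0.4369, -0.0962,  0.0446]))
med (array([0.4344, 0.0785]), 0.0015, 50, array([0.4338, 0.0787, 0.0537]))
small (array([ 0.4342, -0.1005]), 0.0034, 59, array([ 0.4343, -0.1002,  0.0471]))
med (array([0.4312, 0.0734]), 0.0033, 48, array([0.4313, 0.0736, 0.0558]))
cap (array([0.53  , 0.0377, 0.0158]), 0.0007)
[0.44799317 0.3044454  0.31888976] [ 0.38  0.06  1.61 -0.    1.47  0.38]
```

View pics/top5.png

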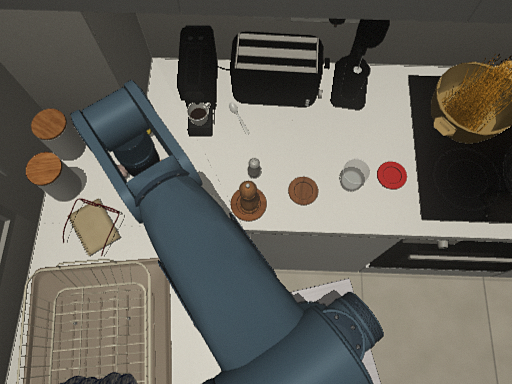

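The top view shows the small coaster empty at (303,190), with the salt waiting at (254,166), the mill at (249,200) and the tumbler unmoved.

servo_tool --commands '[[[-30, 9, 0], 0, 85], [[-39, 12, 0], 0, 85], [[-39, 12, 0], 0, 85], [[-39, 12, 0], 0, 85], [[-39, 12, 0], 0, 85], [[-39, 12, 0], 0, 85], [[-40, 13, 0], 0, 85], [[0, 0, 0], 0, 85], [[0, 0, 45], 0, 85], [[0, 0, 45], 0, 85], [[0, 0, 45], 0, 85], [[0, 0, 45], 0, 85], [[0, 0, 40], 0, 85], [[0, 0, 25], 0, 85], [[0, 0, 15], 0, 85], [[0, 0, 0], 0, 85], [[0, 0, 0], 0, 85]]'

```text
time_s: 37.42
eef_pos: [0.5305, 0.0392, 0.0595]
eef_rot: [0.001, 0.707, 0.707, 0.001]
wrist_force: [0.8, 0.7, 0.3]
opening: 0.995
grasp_force: 0.0
```

servo_tool --commands '[[[0, 0, 0], 0, 40], [[0, 0, 0], 0, 40], [[0, 0, 0], 0, 40], [[0, 0, 0], 0, 0], [[0, 0, 0], 0, 0], [[0, 0, 0], 0, 0], [[0, 0, -10], 0, 0], [[0, 0, -25], 0, 0], [[0, 0, -25], 0, 0], [[-27, -18, 0], 0, 0], [[-27, -19, 0], 0, 0], [[-27, -19, 0], 0, 0], [[-27, -19, 0], 0, 0], [[-28, -19, 0], 0, 0], [[0, 0, 0], 0, 0], [[0, 0, 20], 0, 0], [[0, 0, 15], 0, 0], [[0, 0, 0], 0, 0]]'

```text
time_s: 39.67
eef_pos: [0.4344, -0.0957, 0.0822]
eef_rot: [-0.002, 0.707, 0.707, -0.0]
wrist_force: [0.6, 0.9, -0.6]
opening: 0.431
grasp_force: 58.7
```

servo_tool --commands '[[[0, 2, 6], 0, 0], [[0, 0, 5], 0, 0], [[0, 0, 3], 0, 0], [[0, 0, 2], 0, 0], [[0, 0, 0], 0, 0], [[0, 0, 0], 0, 0]]'

```text
time_s: 40.42
eef_pos: [0.4374, -0.0968, 0.0675]
eef_rot: [0.0, 0.707, 0.707, 0.0]
wrist_force: [0.5, 1.0, -1.6]
opening: 0.428
grasp_force: 58.7
```

servo_tool --commands '[[[0, 0, 1], 0, 0], [[0, 0, 1], 0, 0], [[0, 0, 1], 0, 0], [[0, 0, 0], 0, 0]]'

```text
time_s: 40.92
eef_pos: [0.4373, -0.0967, 0.0645]
eef_rot: [0.0, 0.707, 0.707, -0.0]
wrist_force: [0.3, 0.0, 1.6]
opening: 0.429
grasp_force: 58.8
```

servo_tool --commands '[[[0, 0, 0], 0, 60], [[0, 0, 0], 0, 85], [[0, 0, 0], 0, 85], [[0, 0, 0], 0, 85], [[0, 0, -40], 0, 85], [[0, 0, -50], 0, 85], [[0, 0, -50], 0, 85], [[0, 0, -50], 0, 85], [[0, 0, -50], 0, 85], [[0, 0, -40], 0, 85], [[0, -50, 0], 0, 85], [[-50, -50, 0], 0, 85], [[-50, -50, 0], 0, 85], [[-50, -50, 0], 0, 85], [[-50, 0, 0], 0, 85], [[-50, 0, 0], 0, 85], [[-50, 0, 0], 0, 85], [[0, 0, 0], 0, 85]]'

```text
time_s: 43.18
eef_pos: [0.2536, -0.3812, 0.3432]
eef_rot: [-0.001, 0.708, 0.706, 0.0]
wrist_force: [0.1, 0.1, 0.2]
opening: 0.996
grasp_force: 0.0
```

```bash
python3 - <<'E'
from h import *
c=ctrl.camera("top");save(c,"top6");s=ctrl.camera("side");save(s,"side6")
g=cv2.cvtColor(c["color"],cv2.COLOR_RGB2HSV)
for n,box,lo,hi,h in(("salt",(.36,.52,-.18,-.03),.08,.11,.09),("mill",(.36,.5,.0,.15),.13,.19,.143),("honey",(.36,.52,.15,.3),.095,.125,.108),("cruet neck",(.48,.65,.22,.39),.105,.127,.12)):
    m,W=planemask(c,0,lo,hi,box)
    print(n,m.sum(),hullc(c,m,h)[0] if m.sum()>5 else "",np.nanmax(W[m>0],0).round(3), fitc(W[m>0]) if n=="cruet neck" else "")
print("large",coaster(c,(.48,.65,.22,.39),.066))
x=cv2.resize(c["color"][140:230,120:390],None,fx=2.9,fy=2.9);y=cv2.resize(s["color"][130:250,190:350],None,fx=2.5,fy=2.5)
x=np.vstack([x,np.pad(y,((0,0),(0,x.shape[1]-y.shape[1]),(0,0)))]);cv2.imwrite("pics/c6.png",x[:,:,::-1])
E
```

```text
salt 102 (array([ 0.4374, -0.0972,  0.016 ]), 0.0011) [ 0.456 -0.082  0.102] Traceback (most recent call last):
  File "<stdin>", line 6, in <module>
    res = np.fmax.reduce(a, axis=axis, out=out, **kwargs)
ValueError: zero-size array to reduction operation fmax which has no identity
```

```bash
python3 - <<'E'
import cv2,numpy as np
a=cv2.imread("pics/top6.png")[120:290,100:390];b=cv2.imread("pics/side6.png")[120:290,190:350]
cv2.imwrite("pics/c6.png",np.hstack([cv2.resize(a,None,fx=1.6,fy=1.6),cv2.resize(b,None,fx=1.6,fy=1.6)]))
E
```

```text
(no output)
```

View pics/c6.png

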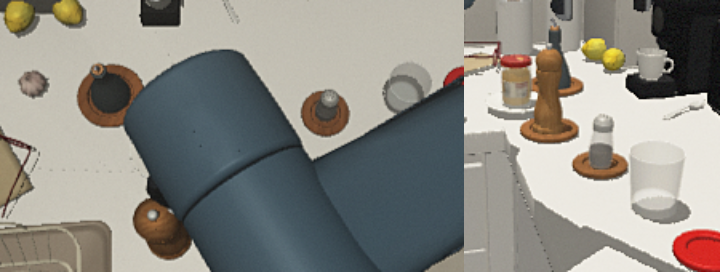

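All four stand upright: cruet in the large coaster (crop 108,92), salt in the small one (crop 326,110), mill in the medium one and honey on the saucer. The gripper is clear.

```bash
python3 -c "
from bench import ctrl
print(ctrl.hand_in())"
```

```text
the job is handed in; nothing more can be done
None
```

I handed the job in at about 43 s: salt, mill and cruet stand upright in their own coasters, and the honey jar stands on the saucer. `hand_in()` gave no verdict, and for the mill, honey and cruet the last check was by eye only.

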